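# Load the instrument dryer and shut its guard until the catch clicks

### The job

Lay the steel instrument case gently and flat in the open bay of the bench dryer, then push the dryer's clear sliding guard shut until its spring catch clicks and holds it against the return plunger. Stop pushing as soon as it has caught, so that the rubber stop behind the catch is not crushed, and leave the bowl, brush and basket where they are.

Things in the scene. Friction and masses are not known exactly. Their poses are not given: they have to be found in the camera images.
- dryer: White bench dryer, fixed: 280 mm (its x) by 500 mm (its y), deck 105 mm high. Origin on the table, mid x width; z up. The guard runs along the dryer's y in low rails (x +-113 mm, tops 119 mm above the table): towards -y it shuts over the bay, towards +y it parks over the deck.
- bay_floor (a point): Middle of the floor of the open steel bay sunk in the dryer's deck, at the dryer's x 0, y -70 mm, 45 mm above the table. The bay is 190 mm (x) by 160 mm (y) and 60 mm deep below the deck. Axes as the dryer's.
- catch_slot (a point): Fixed point on the deck, dryer's x +75, y -184 mm. Here a dark steel catch unit (52 mm wide, 31 mm high, round-headed pin on top) straddles the path of the guard's tongue. It holds a spring pawl and, behind it, the rubber stop. It is clamped in a slot, its middle up to 9 mm to either side of this point along y: its setting is not given and must be felt.
- guard (a joint): Opening of the clear sliding guard in m (214 by 210 mm panel, top face 113 mm above the table, 0.6 kg), growing towards the dryer's +y. Starts at 0.195 to 0.225. Above 0.065 it stays where left (1 N friction). Below, a side plunger pushes it open with 3 to 5 N, back beyond 0.06, unless caught. The catch clicks somewhere between 0.012 and 0.030, wherever the catch unit is set, and then holds.
- guard_edge (a point): Middle of the guard's leading (-y) edge: dryer's x 0, y -190 mm plus the guard opening, 110 mm above the table. At x +75 a tongue juts 35 mm from it, to enter the catch unit. A slow push takes 4 to 6 N, rising to 8 to 16 N over the last 20 mm before the click; at the click it drops to 6 N or less, and 2 mm farther the tongue meets the rubber stop. Axes as the dryer's.
- guard_grip (a point): Centre of the guard's grip, an upright steel plate across its travel: 100 mm (dryer's x), 14 mm thick (y), 45 mm tall, 113 to 158 mm above the table; dryer's x 0, y -50 mm plus the guard opening. The panel goes on 70 mm behind it, its frame 114.5 mm up. Push the +y face, or pinch it from above. Axes as the dryer's.
- stop (a joint): How far the rubber stop in the catch unit is squashed, in m: 0 when untouched, about 3 N per mm. Up to 9 mm is harmless; more crushes it.
- case_centre (a point): Centre (half-way up) of the closed instrument case to be loaded: plain steel box 140 mm long (its x), 56 mm wide (its y), 40 mm tall, 0.2 to 0.45 kg, rows of small dark dots on its lid. It starts flat on the table on the robot's right. Lay it in the bay with its length along the dryer's x, which leaves room for fingers beside it.
- bowl: Bystander: round steel bowl, 110 mm across, 45 mm high; origin at the centre of its underside.
- brush: Bystander: cleaning brush, 180 mm long, lying on the table at the dryer's -y end; origin at the middle of its underside.
- basket: Bystander: slatted open steel basket, 200 by 140 by 60 mm; origin at the centre of its underside.
There are look-alikes about, which are no part of the job. Leave any red look-alike of the part that bears case_centre alone.

How it is judged (in metres and radians):
On the way:
1. the case lies flat on the bay floor, let go (z of case_centre in the frame of dryer below 0.071 m and y of case_centre in the frame of dryer between -0.15 and 0 m and x of case_centre in the frame of dryer between -0.09 and 0.09 m and angle between case_centre's own z axis and vertical below 0.1 rad and contact force between the fingers and case below 0.1 N), for 0.2 s.
At the end, for the whole second after the job is handed in: The case lies flat (within 0.1 rad) on the bay floor, at rest, and the guard stays shut by its catch, at rest with its opening under 36 mm, with nothing holding it (z of case_centre in the frame of dryer below 0.071 m and y of case_centre in the frame of dryer between -0.15 and 0 m and x of case_centre in the frame of dryer between -0.09 and 0.09 m and angle between case_centre's own z axis and vertical below 0.1 rad and value of joint guard below 0.036 m and velocity of joint guard between -0.01 and 0.01 m/s and linear speed of case below 0.02 m/s); the robot touches nothing.
It fails at once if the rubber stop is squashed more than 9 mm (value of joint stop above 0.009 m).
It fails at once if the case is dropped or thrown into the bay (over 0.6 m/s down inside it) (z of case_centre in the frame of dryer below 0.11 m and horizontal distance between case_centre and dryer below 0.13 m and linear speed of case above 0.6 m/s).
It fails at once if the bowl, brush or basket is moved more than 30 mm (distance of any of bowl, brush, basket from where it was at the start of the episode above 0.03 m).
It also fails if it takes over 59 s, if anything falls off the work surface, if the arm or the gripper's body presses on something with over 40 N, if the wrist force passes 120 N, or if a joint passes its speed limit or range.

### The arm

A 7-joint arm with a two-finger parallel gripper is mounted at the origin on the work surface. World frame = base frame: x ahead of the robot, y to its left, z up, the work surface at z = 0. Lengths are in mm, angles in rad, forces in N, time in s.
With the tool pointing down it reaches from about 425 to 875 mm from the base axis. Payload 4.7 kg.
Tool frame: the origin (TCP) lies between the finger pads; the fingertips stand 14 mm ahead of it and the grasp point (between the pads) lies 5 mm behind it (manip.tips_ahead is the distance from the TCP to the fingertips, in mm); y points along the fingers, x is the direction in which the jaws open and shut, and the axes are right-handed (so a half turn about y gives the same grasp; the last joint's range is limited). The gripper opens to 85 mm and grips with 20 to 120 N. Pads are 22 mm wide; open, the fingers measure 114 mm over their backs; the gripper's body (76 mm by 85 mm) begins 54 mm behind the grasp point. The pads swing forward as they close: fully open they stand 13 mm farther back than shut.
Start: joints at [-1.183, 0.321, -0.07, 1.45, 0.023, 1.371, -0.057], TCP at [237.38, 605.125, 219.749] pointing down, gripper open.
Joint ranges: [-2.86, 2.86], [-0.3, 2.09], [-1.38, 1.24], [0.06, 2.45], [-1.56, 4.7], [0.09, 2.05], [-2.69, 2.69]. Speed limits (rad/s): [2.57, 2.57, 3.14, 3.14, 3.14, 3.14, 3.14].

### API

Orientations are given as a unit quaternion [x, y, z, w].
In Python, from station import status, optics, manip gives the robot as it stands.
- The arm moves only by the shell command python3 -m pendant 'ROWS' [FORCE]. ROWS is JSON, a list of rows, each a list of 5 numbers: the opening, from -1 (shut) to 1 (fully open), so that 0 is half open, then the shift along the tool's x, y, z in cm, then the turn about the tool's y in degrees. In form: [[hand, tx, ty, tz, turn], ...]. A call has 1 to 12 rows; each row is the pose to reach, as a shift and turn from the pose measured when the call began, along the tool's axes at that moment; what a row does not reach only later rows make up. A row lasts 1/10 s, in which the tool goes at most 50 mm and 8.59 degrees, less where a joint would pass 70% of its speed; a pose out of reach is approached as far as the arm can. A call with a gripper value outside its range is refused whole. The fingers move at their own pace and stop on an object; FORCE is the grip in N (left out, the last holds). Time passes only in rows, so rows that repeat a pose let the fingers close. It gives the time, the measured TCP pose, the force and the opening at its end, in the units of the state.
- status.get_state(): the state, without advancing time (a new reading comes with each control period).
- optics.capture(name): name is "side" or "top"; returns the picture (420x560x3 uint8, red, green, blue); there is no depth.
- optics.camera_model(name): a dict with "intrinsics" (3x3 intrinsics, pixels), "dist" ([k1, k2, p1, p2, k3] as OpenCV has them; the pictures are not rectified), "R" (3x3) and "t" (3): a world point X has camera coordinates R X + t. Camera axes: x right, y down, z forward; pixel columns grow to the right and rows downward; lengths in mm; the calibration is good to about 2 mm. A picture is of the moment at which its call begins. camera_model takes no time and is no camera call.
- manip.finish_job(): hands the job in, once; it reports no verdict.
The state is a dict: "time_s": time; "q": joint angles; "qd": joint speeds; "tau": joint torques, N m; "tcp_pos": TCP position; "eef_rot": TCP orientation; "contact_force": force on the tool from outside, world axes, zero at the start; "wrist_torque": the same for the moment, N m; "grip_width": opening from 0.0 (shut) to 1.0 (fully open).
Only numpy, scipy, OpenCV 4.12 (cv2) and the standard library are available. Lean on these libraries where they do the work, as an engineer would, in place of code of your own. Each camera call takes 0.05 s, during which the arm holds its last target. There are 200 camera calls.

## Working session

There is one attempt and no reset: what is moved stays moved. The work goes in short steps, Python scripts to look and compute and a shell command to move; the robot and the scene stay as the last step left them, time stands still between calls to the robot, and variables do not carry over. Pictures are saved under pics/ and viewed, about 8 in all and at most 12, crops included, and the job is handed in when it is done.

```bash
mkdir -p pics; ls; python3 - <<'E'
from station import status, optics, manip
import cv2
print(status.get_state())
for n in("top","side"):
    im=optics.capture(n); cv2.imwrite(f"pics/{n}0.png",im[:,:,::-1]); m=optics.camera_model(n); print(n,m)
a=cv2.imread("pics/top0.png");b=cv2.imread("pics/side0.png")
cv2.imwrite("pics/t0b.png",cv2.resize(a,(800,600),interpolation=cv2.INTER_CUBIC))
cv2.imwrite("pics/s0b.png",cv2.resize(b,(800,600),interpolation=cv2.INTER_CUBIC))
E
```

```text
pics
{'time_s': 0.0, 'q': array([-1.18289565,  0.3218416 , -0.07005357,  1.4517027 ,  0.02257806,
        1.37079627, -0.05690691]), 'qd': array([-0.00093062, -0.00128467, -0.00017519, -0.00135081,  0.00063209,
        0.00020327,  0.00070851]), 'tau': array([ 3.13948876e-04, -4.93580711e+01, -3.82355908e-01, -3.14323533e+01,
        1.28858551e-02,  1.16180250e-02,  2.42240924e-05]), 'tcp_pos': array([237.20010272, 604.55818231, 218.5972942 ]), 'eef_rot': array([ 0.58461724,  0.3978275 , -0.39893727, -0.58378509]), 'contact_force': array([ 0.04453913, -0.52201737,  0.81344863]), 'wrist_torque': array([-0.06788563,  0.01107177,  0.00182197]), 'grip_width': 1.0029369245420294}
top {'intrinsics': array([[443.30518473,   0.        , 272.37716218],
       [  0.        , 443.30518473, 204.77214346],
       [  0.        ,   0.        ,   1.        ]]), 'dist': array([-0.11405536,  0.        ,  0.        ,  0.        ,  0.        ]), 'R': array([[ 0.00128073, -0.99980001,  0.01995751],
       [-0.99722594, -0.00276222, -0.07438272],
       [ 0.07442298, -0.01980688, -0.99703004]]), 't': array([ -45.09132689,  561.37867935, 1567.5301589 ])}
side {'intrinsics': array([[391.0121998 ,   0.        , 282.48695263],
       [  0.        , 391.0121998 , 211.11677904],
       [  0.        ,   0.        ,   1.        ]]), 'dist': array([-0.04244237,  0.        ,  0.        ,  0.        ,  0.        ]), 'R': array([[ 0.83866201, -0.54459552, -0.0078579 ],
       [-0.37864318, -0.57260802, -0.72715157],
       [ 0.39150399,  0.61280973, -0.68643197]]), 't': array([-494.61713572,  264.94339056, 1279.06851886])}
```

View pics/t0b.png

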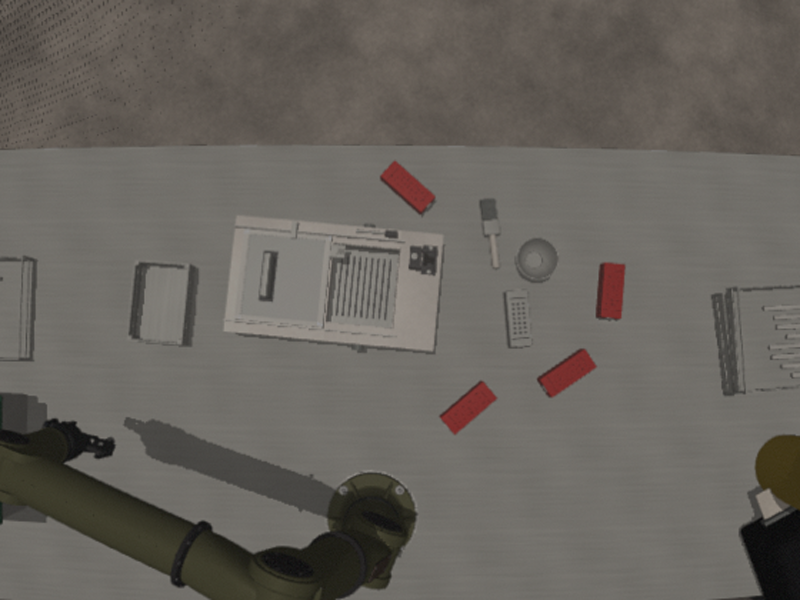

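View pics/s0b.png

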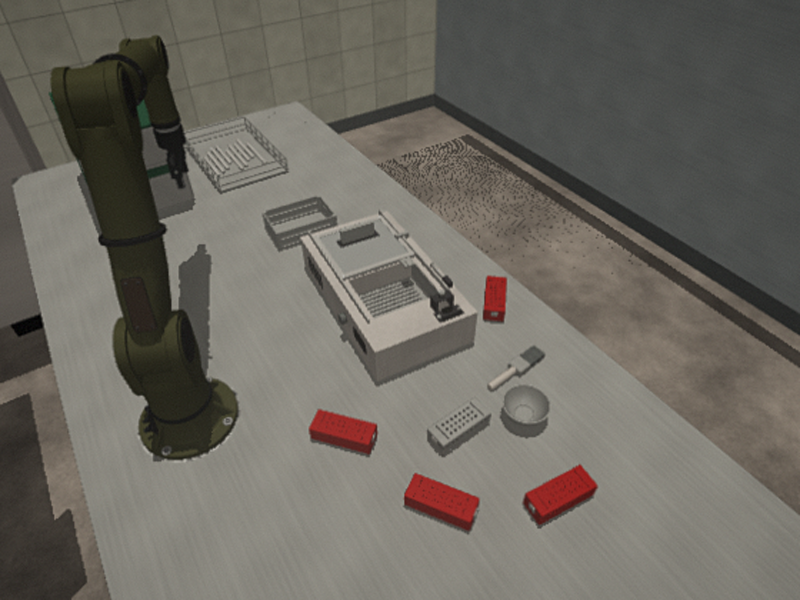

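Top view: dryer with corners around (237,216),(444,234),(435,353),(224,332) of the 800-px view, and the steel case at (518,319). The red look-alikes are around it, the bowl is at (537,260) and the brush at (490,232). I'll enlarge that part.

```bash
python3 - <<'E'
import cv2
a=cv2.imread("pics/top0.png")
c=a[140:260,150:400]; cv2.imwrite("pics/c1.png",cv2.resize(c,None,fx=3.2,fy=3.2,interpolation=cv2.INTER_CUBIC))
E
```

```text
(no output)
```

View pics/c1.png

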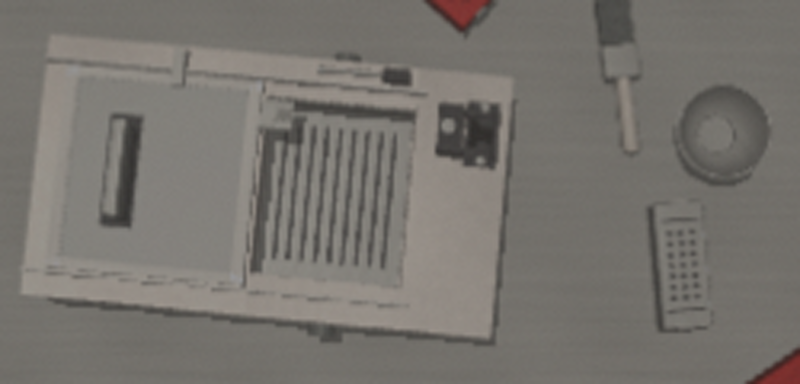

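```bash
cat >h.py <<'E'
import numpy as np, cv2
from station import status, optics, manip
def ray(n,uv,z):
    m=optics.camera_model(n);R=np.array(m["R"]);t=np.array(m["t"])
    p=cv2.undistortPoints(np.array([uv],float).reshape(-1,1,2),m["intrinsics"],m["dist"]).reshape(-1,2)
    C=-R.T@t; d=np.c_[p,np.ones(len(p))]@R
    return C+d*((z-C[2])/d[:,2])[:,None]
def proj(n,X):
    m=optics.camera_model(n)
    return cv2.projectPoints(np.array(X,float).reshape(-1,3),cv2.Rodrigues(np.array(m["R"]))[0],np.array(m["t"]),m["intrinsics"],m["dist"])[0].reshape(-1,2)
def tool():
    s=status.get_state();from scipy.spatial.transform import Rotation as Ro
    return s,s["tcp_pos"],Ro.from_quat(s["eef_rot"]).as_matrix()
E
python3 - <<'E'
from h import *
np.set_printoptions(precision=1,suppress=True)
f=lambda L:(np.array(L,float)+.5)/3.2-.5+[150,140]
c=ray("top",f([(50,36),(514,78),(493,343),(22,295)]),105)
print(c, [np.linalg.norm(c[i]-c[(i+1)%4]) for i in range(4)],c.mean(0))
for a,b in((0,1),(3,2),(1,2),(0,3)): d=c[a]-c[b];print(np.degrees(np.arctan2(d[1],d[0])))
print("case",ray("top",f([(660,205),(703,200),(711,328),(664,331),(684,266),(672,232),(676,300),(690,231),(697,299)]),40))
print("side case",ray("side",np.array([(462,420)])*.7,40))
print("side dryer near corner deck",ray("side",np.array([(376,363),(474,317)])*.7,105))
print("grip top",ray("top",f([(108,115),(139,116),(132,226),(101,224)]),158))
print("catch",ray("top",f([(482,130)]),136), "edge",ray("top",f([(258,85),(243,288)]),113))
print("bay floor",ray("top",f([(273,115),(416,122),(404,287),(262,272)]),105))
s,p,R=tool();print(R)
E
```

```text
[[ 739.9  326.3  105. ]
 [ 695.7 -172.2  105. ]
 [ 412.9 -148.5  105. ]
 [ 462.1  350.4  105. ]] [np.float64(500.4120695535984), np.float64(283.85772238154334), np.float64(501.2880993994777), np.float64(278.88392396495715)] [577.7  89.  105. ]
84.93148405523317
84.36331082610924
-4.789547844840074
-4.959487319728959
case [[ 564.7 -341.9   40. ]
 [ 570.4 -390.7   40. ]
 [ 427.6 -397.9   40. ]
 [ 424.5 -344.8   40. ]
 [ 496.6 -368.1   40. ]
 [ 534.5 -355.1   40. ]
 [ 458.8 -358.7   40. ]
 [ 535.7 -375.4   40. ]
 [ 459.9 -382.4   40. ]]
side case [[ 501.1 -372.1   40. ]]
side dryer near corner deck [[ 401.7 -177.4  105. ]
 [ 676.3 -183.3  105. ]]
grip top [[646.9 252.1 158. ]
 [645.9 220.  158. ]
 [532.5 225.4 158. ]
 [534.4 257.3 158. ]]
catch [[ 635.3 -134.9  136. ]] edge [[685.6 101.1 113. ]
 [470.3 115.  113. ]]
bay floor [[654.7  85.4 105. ]
 [647.7 -67.  105. ]
 [471.9 -54.3 105. ]
 [487.4  95.8 105. ]]
[[ 0.4 -0.  -0.9]
 [ 0.9 -0.   0.4]
 [-0.  -1.  -0. ]]
```

Deck corners give 500 × 281 mm (nominal 500 × 280), so the dryer centre is about (578, 89) with yaw −5.1°. Bay and guard edge agree, and the opening is about 0.20–0.21. The case is near (498, −370), with its length about 3° off world x. The side camera agrees within 5 mm. Next I'll work out the move.

```bash
cat >>h.py <<'E'
def go(target,yaw=None):
    "print the shift (cm, tool axes) and turn (deg) to a world TCP target, jaw yaw (deg)"
    s,p,R=tool(); d=R.T@(np.array(target,float)-p)/10
    y=np.degrees(np.arctan2(R[1,0],R[0,0])); tr=0 if yaw is None else (y-yaw+180)%360-180
    print("now",p.round(1),"yaw %.1f"%y,"tilt",R[:,1].round(3),"-> shift",d.round(2),"turn %.1f"%tr)
E
python3 - <<'E'
from h import *
go((540,120,250),-9)
o=np.array([577.7,89.]);a=np.radians(-5.1);ex=np.array([np.cos(a),np.sin(a)]);ey=np.array([-ex[1],ex[0]])
P=[[*(o+x*ex+y*ey),105] for x,y in((140,250),(140,-250),(-140,-250),(-140,250))]
print("side proj of deck corners, 800px", (proj("side",P)/.7).round(0))
E
```

```text
now [237.2 604.6 218.7] yaw 68.6 tilt [-0.001 -0.002 -1.   ] -> shift [-34.06  -3.06 -45.88] turn 77.6
side proj of deck corners, 800px [[386. 210.]
 [477. 311.]
 [375. 352.]
 [299. 237.]]
```

```bash
python3 -m pendant '[[1,-3,-1,-4,6],[1,-34,-3,-46,78],[1,-34,-3,-46,78],[1,-34,-3,-46,78],[1,-34,-3,-46,78],[1,-34,-3,-46,78],[1,-34,-3,-46,78],[1,-34,-3,-46,78],[1,-34,-3,-46,78],[1,-34,-3,-46,78],[1,-34,-3,-46,78],[1,-34,-3,-46,78]]' 60; python3 -c "
from h import *
go((498,-370,200),-87)"
```

```text
time_s: 1.3
tcp_pos: [543.1, 114.4, 249.5]
eef_rot: [0.706, -0.06, 0.061, -0.703]
contact_force: [0.7, 0.4, -0.5]
grip_width: 1.002
now [543.1 114.4 249.5] yaw -9.8 tilt [ 0.    -0.004 -1.   ] -> shift [  3.79   5.13 -48.48] turn 77.2
```

```bash
python3 -m pendant '[[1,4,5,-48,77],[1,4,5,-48,77],[1,4,5,-48,77],[1,4,5,-48,77],[1,4,5,-48,77],[1,4,5,-48,77],[1,4,5,-48,77],[1,4,5,-48,77],[1,4,5,-48,77],[1,4,5,-48,77],[1,4,5,-48,77],[1,4,5,-48,77]]'; python3 - <<'E'
from h import *
go((498,-370,40),-87)
s,p,R=tool()
im=optics.capture("side")[:,:,::-1]
u,v=proj("side",[498,-370,60])[0].astype(int);print(u,v)
c=im[v-90:v+60,u-100:u+100]; cv2.imwrite("pics/s1.png",cv2.resize(c,None,fx=4,fy=4,interpolation=cv2.INTER_CUBIC))
im=optics.capture("top")[:,:,::-1]; cv2.imwrite("pics/t1.png",im)
E
```

```text
time_s: 2.5
tcp_pos: [499.8, -366.5, 200.5]
eef_rot: [0.514, -0.486, 0.487, -0.512]
contact_force: [0.0, 1.1, 0.6]
grip_width: 0.998
now [ 499.8 -366.5  200.5] yaw -87.0 tilt [-0.001 -0.003 -1.   ] -> shift [ 0.29 16.05 -0.18] turn 0.0
322 290
```

View pics/s1.png

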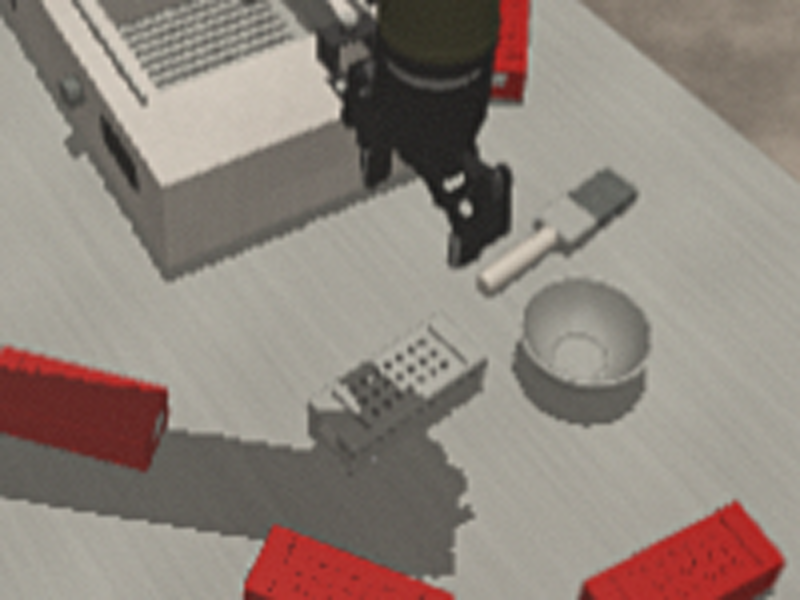

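```bash
python3 - <<'E'
from h import *
c=ray("side",(np.array([(440,315),(487,357),(350,450),(310,403)])+.5)/4-.5+[222,200],40)
print(c.round(1),c.mean(0)); 
for a,b in((0,3),(1,2)): d=c[a]-c[b];print(np.degrees(np.arctan2(d[1],d[0])),np.linalg.norm(d))
E
```

```text
[[ 559.9 -338.6   40. ]
 [ 565.5 -391.5   40. ]
 [ 425.7 -400.4   40. ]
 [ 424.3 -349.6   40. ]] [ 493.87836365 -370.01287574   40.        ]
4.632630752774845 136.04624901153144
3.644387568699853 140.07914325590144
```

```bash
python3 -m pendant '[[1,0.28,4,-0.35,-0.5],[1,0.28,8,-0.35,-0.5],[1,0.28,12,-0.35,-0.5],[1,0.28,14.5,-0.35,-0.5],[1,0.28,16.5,-0.35,-0.5],[1,0.28,17.8,-0.35,-0.5],[1,0.28,17.8,-0.35,-0.5],[0,0.28,17.8,-0.35,-0.5],[-0.5,0.28,17.8,-0.35,-0.5],[-0.5,0.28,17.8,-0.35,-0.5],[-0.5,0.28,17.8,-0.35,-0.5],[-0.5,0.28,17.8,-0.35,-0.5]]' 60;python3 -m pendant '[[-0.5,0,0,0,0],[-0.5,0,0,0,0],[-0.5,0,0,0,0]]'
```

```text
time_s: 3.8
tcp_pos: [502.0, -368.7, 28.5]
eef_rot: [-0.515, 0.48, -0.486, 0.518]
contact_force: [-2.3, 3.4, 22.4]
grip_width: 0.25
time_s: 4.1
tcp_pos: [502.0, -368.8, 28.8]
eef_rot: [-0.515, 0.48, -0.486, 0.518]
contact_force: [-0.0, 0.2, -0.2]
grip_width: 0.248
```

```bash
python3 - <<'E'
from h import *
a=optics.capture("side")[:,:,::-1][210:350,240:400]
b=optics.capture("top")[:,:,::-1][170:310,290:450]
cv2.imwrite("pics/m2.png",cv2.resize(np.hstack([a,b]),None,fx=2.5,fy=2.5,interpolation=cv2.INTER_CUBIC))
s,p,R=tool();print(p,R.round(3),s["contact_force"])
E
```

```text
[ 502.04345384 -368.80024222   28.69514964] [[ 0.067  0.009  0.998]
 [-0.998 -0.004  0.067]
 [ 0.004 -1.     0.008]] [-0.25728641  0.11526352  4.63637587]
```

View pics/m2.png

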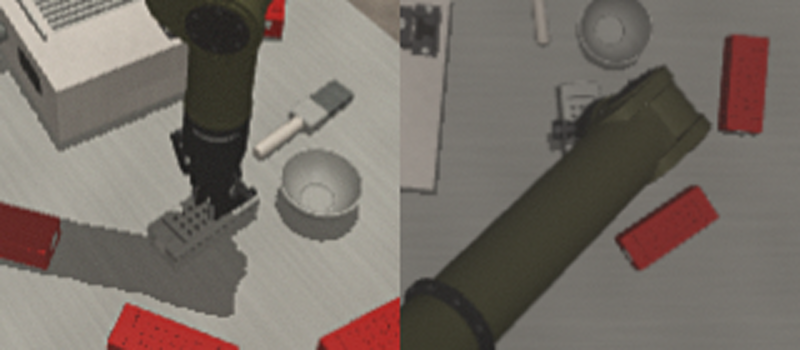

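```bash
python3 - <<'E'
from h import *
P=[[502,-368.8,28.8],[502,-368.8,15],[502,-340,28.8],[502,-397,28.8]]
pr=proj("side",P);print(pr)
a=optics.capture("side")[:,:,::-1][260:330,285:365].copy()
a=cv2.resize(a,None,fx=8,fy=8,interpolation=cv2.INTER_CUBIC)
for u,v in pr: cv2.circle(a,(int((u-285+.5)*8),int((v-260+.5)*8)),4,(0,255,255),1)
cv2.imwrite("pics/m3.png",a)
E
```

```text
[[322.77114268 295.19842786]
 [322.49279828 297.70424128]
 [317.31099989 288.88365422]
 [328.265277   301.55101152]]
```

View pics/m3.png

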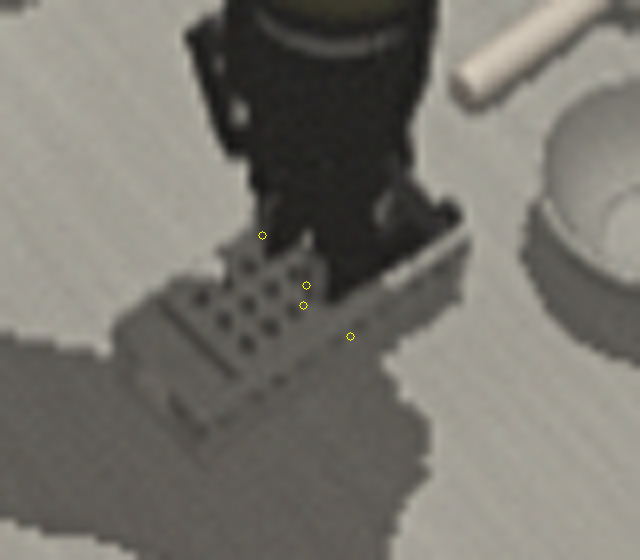

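```bash
python3 -c "
from h import *
print(manip.tips_ahead,[x for x in dir(manip) if x[0]!='_'])"; python3 -m pendant '[[-0.5,0,-1,0,0],[-0.5,0,-2,0,0],[-0.5,0,-2.5,0,0],[-0.5,0,-3,0,0],[-0.5,0,-3,0,0]]';python3 -m pendant '[[-1,0,0,0,0],[-1,0,0,0,0],[-1,0,0,0,0],[-1,0,0,0,0]]'; python3 - <<'E'
from h import *
a=optics.capture("side")[:,:,::-1][230:330,265:365]
b=cv2.imread("pics/s1.png")
cv2.imwrite("pics/m4.png",cv2.resize(a,None,fx=6,fy=6,interpolation=cv2.INTER_CUBIC))
E
```

```text
14.0 ['MotionError', 'finish_job', 'tips_ahead']
time_s: 4.75
tcp_pos: [502.2, -369.0, 59.6]
eef_rot: [-0.515, 0.479, -0.487, 0.518]
contact_force: [-0.3, 0.4, 0.1]
grip_width: 0.252
time_s: 5.15
tcp_pos: [502.0, -368.9, 59.3]
eef_rot: [-0.515, 0.48, -0.486, 0.518]
contact_force: [-0.3, -1.6, -0.3]
grip_width: -0.001
```

View pics/m4.png

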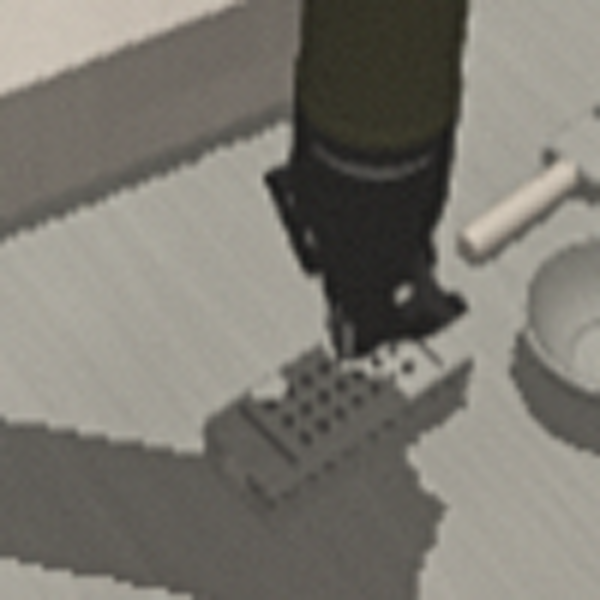

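```bash
python3 -m pendant '[[1,0,-3,0,0],[1,0,-5,0,0],[1,0,-5,0,0],[1,0,-5,0.5,0],[1,0,-5,0.5,0],[1,0,-5,0.5,0],[1,0,-5,0.5,0]]'; python3 -c "
from h import *
go((497,-369.5,25),-86.5)"
```

```text
time_s: 5.9
tcp_pos: [506.1, -368.1, 108.4]
eef_rot: [-0.515, 0.48, -0.486, 0.517]
contact_force: [0.6, 0.6, 0.5]
grip_width: 0.999
now [ 506.1 -368.1  108.4] yaw -86.2 tilt [ 0.008 -0.004 -1.   ] -> shift [ 0.05  8.34 -0.98] turn 0.3
```

```bash
python3 -m pendant '[[1,0.05,2,-1,0.3],[1,0.05,4,-1,0.3],[1,0.05,4,-1,0.3],[1,0.05,4,-1,0.3]]'; python3 -m pendant '[[1,0,1,0,0],[1,0,2,0,0],[1,0,3,0,0],[1,0,3.5,0,0],[1,0,4,0,0],[1,0,4,0,0],[1,0,4,0,0]]'; python3 - <<'E'
from h import *
go((497,-369.5,25),-86.5)
print(status.get_state()["contact_force"])
a=optics.capture("side")[:,:,::-1][230:330,265:365]
cv2.imwrite("pics/m5.png",cv2.resize(a,None,fx=6,fy=6,interpolation=cv2.INTER_CUBIC))
E
```

```text
time_s: 6.3
tcp_pos: [496.3, -369.3, 68.3]
eef_rot: [-0.514, 0.482, -0.487, 0.516]
contact_force: [-0.1, -0.2, -0.6]
grip_width: 0.999
time_s: 7.0
tcp_pos: [496.6, -369.6, 28.4]
eef_rot: [-0.514, 0.482, -0.487, 0.516]
contact_force: [0.1, 0.0, -0.3]
grip_width: 0.996
now [ 496.6 -369.6   28.4] yaw -86.5 tilt [ 0.007 -0.004 -1.   ] -> shift [-0.01  0.34  0.03] turn 0.0
[ 0.10410584  0.01130866 -0.33459736]
```

View pics/m5.png

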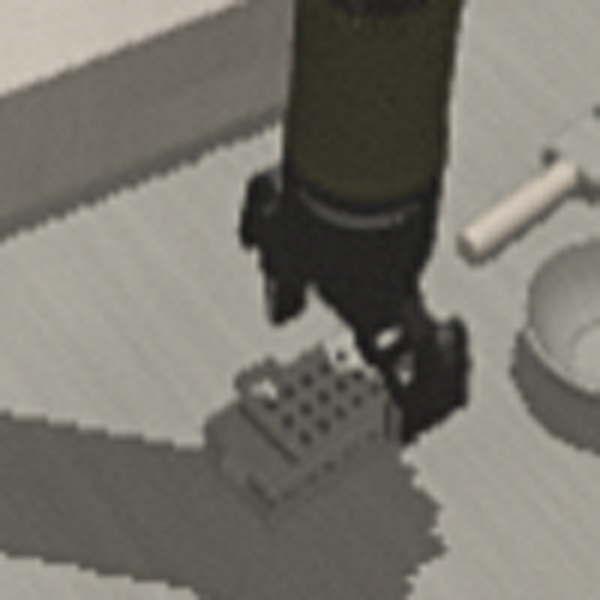

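Open fingers now straddle the case, with no contact force. I'll lower a little more, then close in stages.

```bash
python3 -m pendant '[[1,0,0.3,0,0],[1,0,0.7,0,0],[1,0,0.7,0,0]]' 40; python3 -m pendant '[[0.6,0,0,0,0],[0.6,0,0,0,0],[0.6,0,0,0,0]]';  python3 -m pendant '[[0.25,0,0,0,0],[0.25,0,0,0,0],[0.25,0,0,0,0]]'
```

```text
time_s: 7.35
tcp_pos: [496.5, -369.4, 21.0]
eef_rot: [-0.514, 0.482, -0.487, 0.516]
contact_force: [-0.6, -0.6, 0.1]
grip_width: 1.0
time_s: 7.65
tcp_pos: [496.6, -369.5, 21.1]
eef_rot: [-0.514, 0.482, -0.487, 0.516]
contact_force: [0.6, -0.5, -1.5]
grip_width: 0.8
time_s: 7.95
tcp_pos: [496.7, -369.2, 21.6]
eef_rot: [-0.514, 0.482, -0.487, 0.516]
contact_force: [-1.5, 2.5, 4.7]
grip_width: 0.633
```

```bash
python3 -m pendant '[[0.15,0,0,0,0],[0.15,0,0,0,0],[0.15,0,0,0,0]]'
```

```text
time_s: 8.25
tcp_pos: [496.7, -369.2, 21.7]
eef_rot: [-0.514, 0.482, -0.487, 0.516]
contact_force: [0.1, 0.4, 3.1]
grip_width: 0.632
```

Stopped at 0.63, about 54 mm, which fits the 56 mm case. Lifting.

```bash
python3 -m pendant '[[0.1,0,-0.5,0,0],[0.1,0,-1,0,0],[0.1,0,-2,0,0],[0.1,0,-3,0,0],[0.1,0,-3,0,0]]'; python3 -c "
from h import *
s=status.get_state();print(s['contact_force'],s['grip_width'])
go((497,-369,200),-86.5)"
```

```text
time_s: 8.75
tcp_pos: [497.6, -370.1, 53.8]
eef_rot: [-0.514, 0.481, -0.488, 0.516]
contact_force: [-0.2, -0.4, -2.9]
grip_width: 0.633
[-0.16925155 -0.42647542 -2.88039672] 0.6333225420118489
now [ 497.6 -370.1   53.8] yaw -86.5 tilt [ 0.01  -0.004 -1.   ] -> shift [ -0.04 -14.62   0.09] turn 0.0
```

```bash
python3 -m pendant '[[0.1,0,-3,0,0],[0.1,0,-6,0,0],[0.1,0,-10,0,0],[0.1,0,-14.5,0,0],[0.1,0,-14.5,0,0]]'; python3 -c "
from h import *
go((571.5,19.3,200),-95.1)"
```

```text
time_s: 9.25
tcp_pos: [498.7, -372.6, 205.7]
eef_rot: [-0.513, 0.477, -0.492, 0.517]
contact_force: [0.1, -0.7, -2.7]
grip_width: 0.631
now [ 498.7 -372.6  205.7] yaw -86.5 tilt [ 0.02 -0.01 -1.  ] -> shift [-38.68   0.32   9.65] turn 8.6
```

```bash
python3 -m pendant '[[0.1,-3,0,1,1],[0.1,-7,0,2,2],[0.1,-11,0,3,3],[0.1,-15,0,4,4],[0.1,-19,0,5,5],[0.1,-23,0,6,6],[0.1,-27,0,7,7],[0.1,-31,0,8,8],[0.1,-34.5,0,9,8.5],[0.1,-37,0,9.5,8.6],[0.1,-38.7,0.3,9.65,8.6],[0.1,-38.7,0.3,9.65,8.6]]'; python3 - <<'E'
from h import *
go((571.5,19.3,120),-95.1)
b=optics.capture("top")[:,:,::-1][140:270,150:320]
a=optics.capture("side")[:,:,::-1][130:260,190:360]
cv2.imwrite("pics/m6.png",cv2.resize(np.vstack([a,b]),None,fx=2.3,fy=2.3,interpolation=cv2.INTER_CUBIC))
E
```

```text
time_s: 10.45
tcp_pos: [570.7, 22.5, 198.8]
eef_rot: [0.476, -0.514, 0.527, -0.481]
contact_force: [0.2, 0.3, -3.2]
grip_width: 0.631
now [570.7  22.5 198.8] yaw -94.8 tilt [ 0.018 -0.01  -1.   ] -> shift [ 0.25  7.88 -0.04] turn 0.3
```

View pics/m6.png

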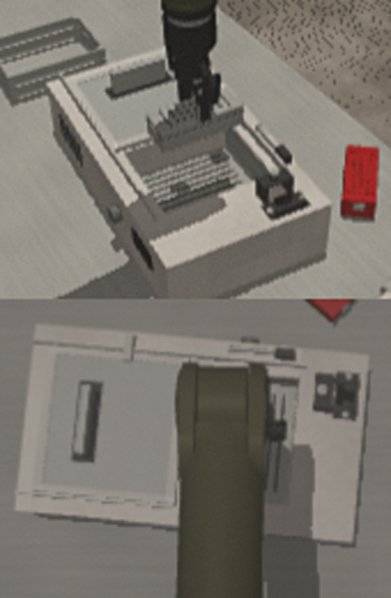

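```bash
python3 -m pendant '[[0.1,0.25,1,0,0.3],[0.1,0.25,2.5,0,0.3],[0.1,0.25,4.5,0,0.3],[0.1,0.25,6.5,0,0.3],[0.1,0.25,8.5,0,0.3],[0.1,0.25,10,0,0.3],[0.1,0.25,11,0,0.3],[0.1,0.25,11.6,0,0.3],[0.1,0.25,12,0,0.3],[0.1,0.25,12,0,0.3]]'; python3 -c "
from h import *
go((571.5,19.3,67),-95.1)"
```

```text
time_s: 11.55
tcp_pos: [573.2, 13.9, 79.7]
eef_rot: [0.473, -0.516, 0.531, -0.478]
contact_force: [-0.1, -0.2, -1.7]
grip_width: 0.632
now [573.2  13.9  79.7] yaw -95.5 tilt [ 0.019 -0.012 -1.   ] -> shift [-0.54  1.26 -0.24] turn -0.4
```

```bash
python3 -m pendant '[[0.1,-0.5,0.3,0,0],[0.1,-0.5,0.6,0,0],[0.1,-0.5,0.9,0,0],[0.1,-0.5,1.1,0,0],[0.1,-0.5,1.1,0,0]]';python3 -m pendant '[[0.1,0,0.1,0,0],[0.1,0,0.2,0,0],[0.1,0,0.2,0,0]]'
```

```text
time_s: 12.05
tcp_pos: [573.6, 18.7, 68.3]
eef_rot: [0.473, -0.516, 0.531, -0.478]
contact_force: [-0.9, 0.3, -2.2]
grip_width: 0.632
time_s: 12.35
tcp_pos: [573.9, 18.5, 66.8]
eef_rot: [0.473, -0.516, 0.531, -0.478]
contact_force: [-0.4, -1.2, 1.6]
grip_width: 0.628
```

Contact with the floor felt at TCP z 66.8, close to the 66.7 expected. Releasing.

```bash
python3 -m pendant '[[0.3,0,0,0,0],[0.4,0,0,0,0],[0.6,0,0,0,0],[0.7,0,0,0,0],[0.7,0,0,0,0],[0.7,0,0,0,0]]'; python3 -m pendant '[[0.7,0,-1,0,0],[0.7,0,-3,0,0],[0.7,0,-6,0,0],[0.7,0,-9,0,0],[0.7,0,-12,0,0],[0.7,0,-15,0,0],[0.7,0,-15,0,0]]'; python3 - <<'E'
from h import *
o=np.array([577.7,89.]);a=np.radians(-5.1);ex=np.array([np.cos(a),np.sin(a)]);ey=np.array([-ex[1],ex[0]])
g=o+ey*(-50+205); print("grip",g,"behind",o+ey*(-50+205+60))
go((*(o+ey*(-50+205+50)),220),-95.1)
a=optics.capture("side")[:,:,::-1][130:260,190:360]
cv2.imwrite("pics/m7.png",cv2.resize(a,None,fx=4.5,fy=4.5,interpolation=cv2.INTER_CUBIC))
E
```

```text
time_s: 12.95
tcp_pos: [574.0, 18.5, 66.9]
eef_rot: [0.473, -0.516, 0.531, -0.478]
contact_force: [-0.4, -0.1, -0.7]
grip_width: 0.852
time_s: 13.65
tcp_pos: [573.8, 20.0, 222.3]
eef_rot: [0.47, -0.514, 0.532, -0.48]
contact_force: [0.8, 0.1, -0.4]
grip_width: 0.85
grip [591.47861601 243.38636514] behind [596.81227383 303.14882906]
now [573.8  20.  222.3] yaw -95.5 tilt [ 0.028 -0.009 -1.   ] -> shift [-27.4    0.03  -0.42] turn -0.4
```

View pics/m7.png

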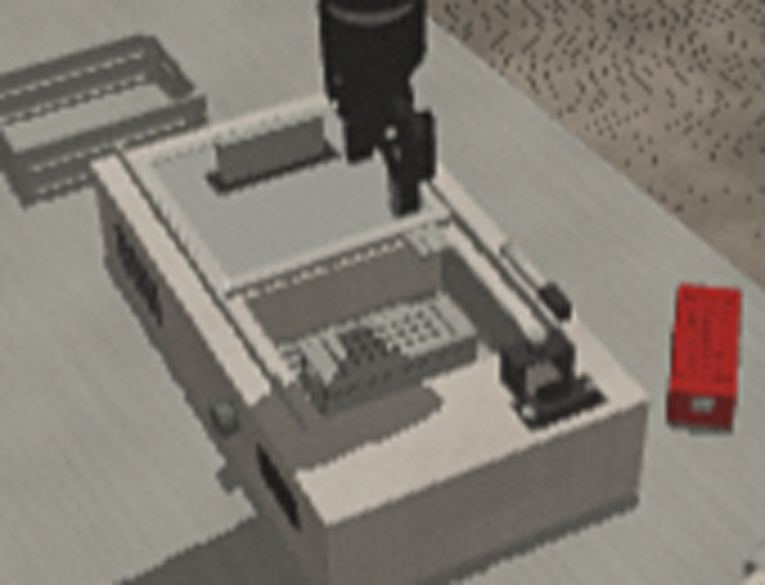

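Case lies flat in the bay, length along the dryer's x, clear of the walls. Going behind the grip with shut fingers.

```bash
python3 -m pendant '[[-1,-3,0,-0.3,0],[-1,-7,0,-0.3,0],[-1,-12,0,-0.3,0],[-1,-17,0,-0.3,0],[-1,-22,0,-0.3,0],[-1,-26,0,-0.3,-0.4],[-1,-28,0,-0.3,-0.4],[-1,-28,0,-0.3,-0.4],[-1,-28,0,-0.3,-0.4]]'; python3 -c "
from h import *
o=np.array([577.7,89.]);a=np.radians(-5.1);ex=np.array([np.cos(a),np.sin(a)]);ey=np.array([-ex[1],ex[0]])
go((*(o+ey*(-50+205+55)),139),-95.1)"
```

```text
time_s: 14.6
tcp_pos: [596.5, 297.3, 216.8]
eef_rot: [0.474, -0.513, 0.531, -0.48]
contact_force: [0.0, -0.3, 0.7]
grip_width: -0.002
now [596.5 297.3 216.8] yaw -95.2 tilt [ 0.024 -0.013 -1.   ] -> shift [-0.17  7.78 -0.21] turn -0.1
```

```bash
python3 -m pendant '[[-1,0,2,0,0],[-1,0,4.5,0,0],[-1,0,6.5,0,0],[-1,0,7.6,0,0],[-1,0,7.6,0,0],[-1,0,7.6,0,0]]'; python3 -m pendant '[[-1,1,0,0,0],[-1,2,0,0,0],[-1,3,0,0,0],[-1,4,0,0,0],[-1,4,0,0,0]]';  python3 -c "
from h import *
o=np.array([577.7,89.]);a=np.radians(-5.1);ey=np.array([-np.sin(a),np.cos(a)])
s,p,R=tool();print((p[:2]-o)@ey, s['contact_force'],p)"
```

```text
time_s: 15.2
tcp_pos: [599.0, 295.2, 141.8]
eef_rot: [0.473, -0.513, 0.531, -0.48]
contact_force: [0.5, 0.1, 0.7]
grip_width: 0.003
time_s: 15.7
tcp_pos: [595.7, 252.8, 142.7]
eef_rot: [0.472, -0.514, 0.532, -0.479]
contact_force: [0.7, -0.3, 1.0]
grip_width: -0.005
164.7830042593908 [ 0.6883127  -0.30147547  1.00977919] [595.7255684  252.82922321 142.71839207]
```

```bash
python3 -m pendant '[[-1,1,0,0,0],[-1,2,0,0,0],[-1,3,0,0,0],[-1,4,0,0,0],[-1,5,0,0,0],[-1,6,0,0,0],[-1,7,0,0,0],[-1,7.5,0,0,0],[-1,8,0,0,0],[-1,8,0,0,0],[-1,8,0,0,0]]';  python3 - <<'E'
from h import *
o=np.array([577.7,89.]);a=np.radians(-5.1);ey=np.array([-np.sin(a),np.cos(a)])
s,p,R=tool();print((p[:2]-o)@ey, s['contact_force'],p)
b=optics.capture("top")[:,:,::-1][140:270,150:320]
a=optics.capture("side")[:,:,::-1][130:260,190:360]
cv2.imwrite("pics/m8.png",cv2.resize(np.hstack([a,b]),None,fx=2.3,fy=2.3,interpolation=cv2.INTER_CUBIC))
E
```

```text
time_s: 16.8
tcp_pos: [588.2, 173.1, 143.6]
eef_rot: [0.472, -0.514, 0.532, -0.479]
contact_force: [0.4, -0.5, 1.1]
grip_width: -0.001
84.7020882925706 [ 0.39762299 -0.4579921   1.08443279] [588.20874709 173.10087045 143.63898366]
```

View pics/m8.png

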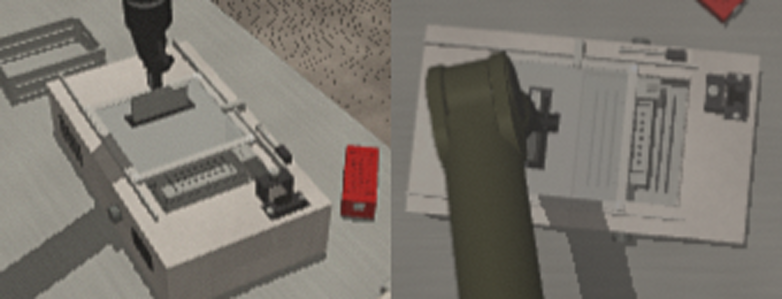

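```bash
python3 - <<'E'
from h import *
o=np.array([577.7,89.]);a=np.radians(-5.1);ey=np.array([-np.sin(a),np.cos(a)])
for uv in((638,68),(628,202)):
    q=ray("top",[((uv[0]-391)/2.3+150,uv[1]/2.3+140)],112)[0]; print(q,(q[:2]-o)@ey+190)
E
python3 -m pendant '[[-1,0.7,0,0,0],[-1,1.4,0,0,0],[-1,2,0,0,0],[-1,2.5,0,0,0],[-1,3,0,0,0],[-1,3,0,0,0]]'
```

```text
[674.59287508   8.95942164 112.        ] 118.8895210528115
[476.73318273  22.81485676 112.        ] 115.10150518035651
time_s: 17.5
tcp_pos: [585.4, 142.1, 144.0]
eef_rot: [0.472, -0.514, 0.533, -0.479]
contact_force: [-1.3, -1.0, -0.9]
grip_width: -0.001
```

```bash
cat >st.py <<'E'
from h import *
o=np.array([577.7,89.]);a=np.radians(-5.1);ey=np.array([-np.sin(a),np.cos(a)])
s,p,R=tool();y=(p[:2]-o)@ey;f=np.array(s['contact_force']);print("yd %.1f open~%.1f Fy %.1f"%(y,y+32,f[:2]@ey),f.round(1))
E
python3 -m pendant '[[-1,0.4,0,0,0],[-1,0.8,0,0,0],[-1,1.2,0,0,0],[-1,1.6,0,0,0],[-1,2,0,0,0],[-1,2,0,0,0]]';python3 st.py
python3 -m pendant '[[-1,0.3,0,0,0],[-1,0.6,0,0,0],[-1,0.9,0,0,0],[-1,1.2,0,0,0],[-1,1.2,0,0,0]]';python3 st.py
```

```text
time_s: 18.1
tcp_pos: [583.6, 120.9, 144.3]
eef_rot: [0.472, -0.514, 0.533, -0.478]
contact_force: [0.5, -0.9, -0.4]
grip_width: -0.004
yd 32.3 open~64.3 Fy -0.8 [ 0.5 -0.9 -0.4]
time_s: 18.6
tcp_pos: [582.4, 108.8, 144.4]
eef_rot: [0.472, -0.514, 0.533, -0.478]
contact_force: [1.2, 2.8, -2.1]
grip_width: -0.001
yd 20.2 open~52.2 Fy 2.9 [ 1.2  2.8 -2.1]
```

```bash
python3 -m pendant '[[-1,0.2,0,0,0],[-1,0.4,0,0,0],[-1,0.5,0,0,0],[-1,0.5,0,0,0]]' >/dev/null;python3 st.py
python3 -m pendant '[[-1,0.2,0,0,0],[-1,0.4,0,0,0],[-1,0.5,0,0,0],[-1,0.5,0,0,0]]'>/dev/null;python3 st.py
```

```text
yd 14.9 open~46.9 Fy 3.0 [ 1.2  2.9 -1.8]
yd 9.5 open~41.5 Fy 3.7 [ 1.4  3.6 -3.5]
```

```bash
python3 -m pendant '[[-1,0.15,0,0,0],[-1,0.3,0,0,0],[-1,0.3,0,0,0]]' >/dev/null;python3 st.py
python3 -m pendant '[[-1,0.15,0,0,0],[-1,0.3,0,0,0],[-1,0.3,0,0,0]]' >/dev/null;python3 st.py
```

```text
yd 6.1 open~38.1 Fy 3.2 [ 2.   3.  -2.6]
yd 2.8 open~34.8 Fy 5.0 [ 1.5  4.9 -3. ]
```

```bash
python3 -m pendant '[[-1,0.1,0,0,0],[-1,0.2,0,0,0],[-1,0.2,0,0,0]]' >/dev/null;python3 st.py
python3 -m pendant '[[-1,0.1,0,0,0],[-1,0.2,0,0,0],[-1,0.2,0,0,0]]' >/dev/null;python3 st.py
```

```text
yd 1.9 open~33.9 Fy 6.3 [ 1.8  6.1 -3.5]
yd 1.8 open~33.8 Fy 6.9 [ 2.7  6.7 -4.2]
```

```bash
python3 -m pendant '[[-1,0.1,0,0,0],[-1,0.2,0,0,0],[-1,0.3,0,0,0],[-1,0.4,0,0,0],[-1,0.4,0,0,0]]' >/dev/null;python3 st.py
python3 -m pendant '[[-1,0.1,0,0,0],[-1,0.2,0,0,0],[-1,0.3,0,0,0],[-1,0.4,0,0,0],[-1,0.4,0,0,0]]' >/dev/null;python3 st.py
```

```text
yd 0.8 open~32.8 Fy 9.2 [ 3.8  8.9 -3.8]
yd 0.0 open~32.0 Fy 9.5 [ 2.7  9.3 -4.3]
```

```bash
python3 -m pendant '[[-1,0.2,0,0,0],[-1,0.3,0,0,0],[-1,0.4,0,0,0],[-1,0.5,0,0,0],[-1,0.5,0,0,0]]' >/dev/null;python3 st.py
```

```text
yd -1.6 open~30.4 Fy 9.6 [ 2.5  9.4 -4.3]
```

```bash
python3 -m pendant '[[-1,0.2,0,0,0],[-1,0.4,0,0,0],[-1,0.5,0,0,0],[-1,0.6,0,0,0],[-1,0.6,0,0,0]]' >/dev/null;python3 st.py
```

```text
yd -3.9 open~28.1 Fy 10.6 [ 3.  10.4 -4.9]
```

```bash
python3 -m pendant '[[-1,0.2,0,0,0],[-1,0.4,0,0,0],[-1,0.5,0,0,0],[-1,0.6,0,0,0],[-1,0.6,0,0,0]]' >/dev/null;python3 st.py
```

```text
yd -6.0 open~26.0 Fy 11.6 [ 3.  11.4 -5. ]
```

```bash
python3 -m pendant '[[-1,0.2,0,0,0],[-1,0.4,0,0,0],[-1,0.5,0,0,0],[-1,0.6,0,0,0],[-1,0.6,0,0,0]]' >/dev/null;python3 st.py
```

```text
yd -7.8 open~24.2 Fy 11.6 [ 3.2 11.4 -3.7]
```

```bash
python3 -m pendant '[[-1,0.2,0,0,0],[-1,0.4,0,0,0],[-1,0.5,0,0,0],[-1,0.6,0,0,0],[-1,0.6,0,0,0]]' >/dev/null;python3 st.py
```

```text
yd -9.5 open~22.5 Fy 11.2 [ 3.1 11.  -3.9]
```

```bash
python3 -m pendant '[[-1,0.2,0,0,0],[-1,0.4,0,0,0],[-1,0.5,0,0,0],[-1,0.6,0,0,0],[-1,0.6,0,0,0]]' >/dev/null;python3 st.py
```

```text
yd -13.4 open~18.6 Fy 7.7 [ 2.3  7.5 -2.7]
```

Force fell from 11.2 to 7.7 N with a 4 mm jump, which looks like the click. I'll back off and see whether the guard follows.

```bash
python3 -m pendant '[[-1,-0.3,0,0,0],[-1,-0.6,0,0,0],[-1,-0.6,0,0,0]]' >/dev/null;python3 st.py; python3 -m pendant '[[-1,-0.4,0,0,0],[-1,-0.8,0,0,0],[-1,-0.8,0,0,0]]' >/dev/null;python3 st.py
```

```text
yd -8.4 open~23.6 Fy 0.6 [1.  0.5 0.9]
yd 0.2 open~32.2 Fy 0.5 [-0.5  0.6  0.5]
```

```bash
python3 -m pendant '[[-1,-1.5,0,0,0],[-1,-3,-1,0,0],[-1,-4,-4,0,0],[-1,-4,-8,0,0],[-1,-6,-12,0,0],[-1,-10,-14,0,0],[-1,-15,-14,0,0],[-1,-20,-14,0,0],[-1,-20,-14,0,0]]'; python3 - <<'E'
from h import *
b=optics.capture("top")[:,:,::-1][140:270,150:320]
a=optics.capture("side")[:,:,::-1][130:260,190:360]
cv2.imwrite("pics/m9.png",cv2.resize(np.hstack([a,b]),None,fx=2.35,fy=2.35,interpolation=cv2.INTER_CUBIC))
E
```

```text
time_s: 26.1
tcp_pos: [587.5, 298.4, 289.0]
eef_rot: [0.47, -0.514, 0.517, -0.498]
contact_force: [-0.1, 0.6, -1.0]
grip_width: 0.004
```

View pics/m9.png

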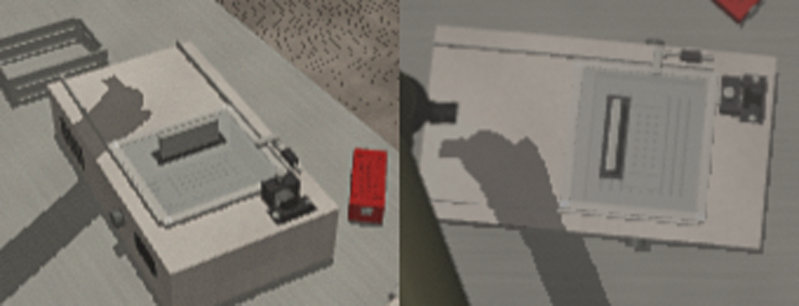

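The picture shows the guard shut over the case, its edge near (713,72)–(703,222) beside the catch, and the robot clear. One last number, then I hand in.

```bash
python3 -m pendant '[[-1,0,0,0,0],[-1,0,0,0,0],[-1,0,0,0,0],[-1,0,0,0,0],[-1,0,0,0,0]]' | tail -2; python3 - <<'E'
from h import *
o=np.array([577.7,89.]);a=np.radians(-5.1);ey=np.array([-np.sin(a),np.cos(a)])
A=cv2.imread("pics/m9.png")[:,400:].astype(int); B=cv2.resize(optics.capture("top")[:,:,::-1][140:270,150:320],None,fx=2.35,fy=2.35,interpolation=cv2.INTER_CUBIC).astype(int)
print("change at panel",abs(A[60:230,165:340]-B[60:230,165:340]).mean())
for uv in((714,72),(703,222)):
    q=ray("top",[((uv[0]-400)/2.35+150,uv[1]/2.35+140)],112)[0]; print((q[:2]-o)@ey+190)
manip.finish_job()
E
```

```text
contact_force: [-0.1, 0.6, -0.3]
grip_width: -0.004
change at panel 1.3850420168067228
29.72842955187207
26.30184307127547
the job is handed in; nothing more can be done
```

The case is lying flat in the bay and the guard is shut on its catch. I handed the job in at about 27 s of the 59 s allowed; no verdict is reported.

- **Case:** The first grasp closed on nothing (0.25 opening, 22 N upward force), and I never found out why. I opened, re-centred and gripped again, and it held at 0.63. I lowered the case until I felt the floor at the expected height and let go. The picture then showed it flat and lying along the dryer's x.
- **Guard:** I pushed the grip with shut fingers. The force rose to about 11.6 N, then dropped to 7.7 N with a 4 mm jump, which I took as the click, and I stopped there. 7.7 N is above the 6 N expected after a click, so the rubber stop was probably touched lightly. I had no direct reading of the stop. Each push was commanded only 6 mm beyond the measured position, which should have kept it under the 9 mm limit.
- **Last checks:** When I backed off, the force fell to about 0.6 N and the guard did not follow. The pictures show it staying shut with nothing touching it.
- **Disagreement:** The final camera picture puts the opening at about 26–30 mm. The finger position gave about 19 mm at the end of the push, and the guard can ease back a little onto the pawl. Both are under the 36 mm limit.
- **Bystanders:** I saw no sign that the basket moved. The bowl and brush were outside the final picture, and the arm was only near them while picking up the case.

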